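# Stack the spacer rings in the tart press's stop tube and set the valve to float

## Task

Slide the two loose flat steel rings along the press bed, without lifting them off it, through the guide rails until each drops into the round tube sunk in the bed and lies flat on the ring already in there, so that the three make one column. Then push the valve's lever away from the robot, past its stiff detent, until it stays in the float notch at the far end. Leave the pastry cutter and the piping nozzle on the bed where they stand.

Things in the scene. Friction and masses are not known exactly. Their poses are not given: they have to be found in the camera images.
- press: fixed tart press: a level polished aluminium bed 300 mm (its x) by 460 mm (its y), top 70 mm above the bench, the tube sunk in its middle. Origin: bench level, under the bed's middle; x away from the robot at yaw 0, y left. Its white foot (90 mm tall) and column (400 mm tall) stand off the bed's left end, from y = +285 mm on; things on the bed rise at most 42 mm above it.
- tube_mouth (a point): centre of the tube's mouth, level with the bed. Tube 84 mm in diameter. A feed channel runs across it along the press's y: two rails 84 mm apart from y = -85 to +85 mm, lips 10.5 to 15.5 mm above the bed leaving a 68 mm slot, ends flared from y = 85 to 127 mm, 112 mm wide. A ring pushed along under the lips falls flat in when its near edge passes the tube's near edge (42 mm from the centre).
- tube_floor (a point): centre of the tube's floor, 30 mm below the mouth. Three rings make 24 mm, so the top one ends 6 mm below the bed.
- ring_seated: flat plain steel spacer ring: outside diameter 80 mm, round hole 50 mm, 8 mm thick, 0.15 to 0.25 kg; origin: centre of its underside, z up. It slides when pushed by its edge. This one lies on the tube's floor already, and stays.
- ring_left: flat plain steel spacer ring: outside diameter 80 mm, round hole 50 mm, 8 mm thick, 0.15 to 0.25 kg; origin: centre of its underside, z up. It slides when pushed by its edge. Lies flat on the bed to the left (+y of the press) of the tube, just outside the rails' flared end.
- ring_right: flat plain steel spacer ring: outside diameter 80 mm, round hole 50 mm, 8 mm thick, 0.15 to 0.25 kg; origin: centre of its underside, z up. It slides when pushed by its edge. Lies flat on the bed to the right (-y of the press) of the tube, just outside the rails' flared end.
- valve: hydraulic control valve, bolted down: a grey block on a dark foot 130 mm (x) by 80 mm (y), 88 mm tall with its gate plate. Origin: centre of its foot on the bench; its x axis is the direction in which the lever is pushed, away from the robot.
- lever (a joint): lever angle in rad, hinge 75 mm above the bench over the valve's origin: 0 leans 0.35 rad back to the valve's -x (neutral), 0.70 leans 0.35 rad forward (float notch; end stop 0.72). Nearly free to 0.20, then stiffens to about 13 N at the knob near 0.33; past the hump at 0.45 it snaps into the notch at 0.70 or a little more and stays; let go earlier, it springs back to about 0.20.
- lever_knob (a point): centre of the black ball, 32 mm across, on the end of the lever, 125 mm from the hinge and about 192 to 200 mm above the bench.
- cutter: small thin-walled pastry cutter, a steel hoop 50 mm across and 30 mm tall, standing on the press bed; origin: centre of its underside. Leave it.
- nozzle: steel piping nozzle, a cone 28 mm across its foot and 42 mm tall, standing on the press bed; origin: centre of its underside. Leave it.

How it is judged:
By the outcome, as a careful person would: the job done as asked, in the order asked, and still so for the second after the job is handed in, with the robot touching nothing.
It also fails if it takes over 70 s, if anything falls off the work surface, if the arm or the gripper's body presses on something with over 40 N, if the wrist force passes 120 N, or if a joint passes its speed limit or range.

## Robot

A 6-joint arm with a two-finger parallel gripper is mounted at the origin on the work surface. World frame = base frame: x ahead of the robot, y to its left, z up, the work surface at z = 0. Lengths are in m, angles in rad, forces in N, time in s.
With the tool pointing down it reaches from about 0.35 to 0.8 m from the base axis. Payload 7.3 kg.
Tool frame: the origin (TCP) lies on the centre line of the jaws, within the pads' length; the fingertips stand 11 mm ahead of it and the grasp point (between the pads) lies 8 mm behind it; z points along the fingers, y is the line along which they close (so a half turn about z gives the same grasp; the last joint's range is limited). The gripper opens to 85 mm and grips with 20 to 120 N. Pads are 22 mm wide; open, the fingers measure 114 mm over their backs; the gripper's body (76 mm by 85 mm) begins 54 mm behind the grasp point. The pads swing forward as they close: fully open they stand 13 mm farther back than shut.
Start: joints at [1.152, 0.342, 1.524, -0, 1.275, -0.146], TCP at [0.141, 0.506, 0.242] pointing down, gripper open.
Joint ranges: [-2.53, 2.53], [-0.77, 2.02], [0.04, 2.7], [-1, 4.14], [0.28, 2.66], [-3.11, 3.11]. Speed limits (rad/s): [2.57, 2.57, 3.14, 3.14, 3.14, 3.14].

## Interface

Orientations are given as a unit quaternion [x, y, z, w].
In Python, from workcell import reach, move_straight, movej, command_gripper, hold, solve_ik, read_state, get_image, camera_model, PlanningError, finish_job, search_frame, masks_of gives the robot as it stands. Calls block until the motion is done:
- reach(position, orientation): joint-space move of the TCP to a pose.
- move_straight(position, orientation=None, speed=0.15, max_force=None): straight line of the TCP; orientation=None keeps the orientation; speed is the mean speed in m/s. With max_force (N) it stops when the force on the tool has changed by that much, and returns True; else False.
- movej(angles): joint-space move.
- command_gripper(opening, force=None): finger opening in m; force is the grip in N (None keeps the last); returns when the fingers have stopped.
- hold(seconds).
- solve_ik(position, orientation): joint angles nearest the present ones, or None.
- read_state(): the state.
- get_image(name): name is "side" or "top"; returns (picture, depth): 480x640x3 uint8, red, green, blue; 480x640 float32, m along the optical axis (not along the pixel's ray), 0 where there is no reading.
- camera_model(name): a dict with "K" (3x3 intrinsics, pixels), "R" (3x3) and "t" (3): a world point X has camera coordinates R X + t. Camera axes: x right, y down, z forward; pixel columns grow to the right and rows downward; lengths in m; the calibration is good to about 2 mm. A picture is of the moment at which its call begins. camera_model takes no time and is no camera call.
A pose or a line that the arm cannot do raises PlanningError and nothing moves.
- finish_job(): hands the job in; it is judged then, once.
Trained networks look in the newest picture that a camera, given by its name, has taken for a name from the list of things; names that differ only in an ending like _2 or _b are one class to them, and where a whole thing is asked for, a point or a joint stands for the part that bears it (a point fixed in the world has none). Each returns a list of dicts, best first, with "confidence" (0 to 1); they miss things now and then, are a little off and sometimes report something else, mostly with a low value. They report only what shows in the picture. A call takes as long as a camera call.
- search_frame(name, camera): "rect" ([left, top, right, bottom] in pixels, round what is visible of it).
- masks_of(name, camera): "mask" (480x640 bool, what is visible of it) and "rect" ([left, top, right, bottom] in pixels, round what is visible of it).
The state is a dict: "time_s": time; "joint_positions": joint angles; "dq": joint speeds; "tau": joint torques, N m; "eef_pos": TCP position; "eef_rot": TCP orientation; "contact_force": force on the tool from outside, world axes, zero at the start; "torque": the same for the moment, N m; "grip_width": finger opening in m; "grip_force": force on a finger pad.
Only numpy, scipy, OpenCV 4.12 (cv2) and the standard library are available. Lean on these libraries where they do the work, as an engineer would, in place of code of your own. Each camera call takes 0.05 s, during which the arm holds its last target. There are 200 camera calls.

## Working session

There is one attempt and no reset: what is moved stays moved. The work goes in short steps, each a Python script; the robot and the scene stay as the last script left them, time stands still between calls to the robot, and variables do not carry over. Pictures are saved under pics/ and viewed, at most 10 in all, crops included, and the job is handed in when it is done.

```bash
ls; mkdir -p pics; cat > h.py <<'E'
import numpy as np, cv2
from workcell import *
def save(n,f):
    p,d=get_image(n); cv2.imwrite(f,p[:,:,::-1]); np.save('/tmp/%s.npy'%n,d); return p,d
def world(n,u,v,d):
    c=camera_model(n);K,R,t=map(np.array,(c['K'],c['R'],c['t']))
    u,v,d=map(np.asarray,(u,v,d))
    X=np.stack([(u-K[0,2])/K[0,0]*d,(v-K[1,2])/K[1,1]*d,d],-1)
    return (X-t)@R
def proj(n,P):
    c=camera_model(n);K,R,t=map(np.array,(c['K'],c['R'],c['t']))
    x=(np.asarray(P)@R.T+t)@K.T; return x[...,:2]/x[...,2:]
E
python3 - <<'E'
from h import *
for n in('top','side'):
    p,d=save(n,'pics/%s0.png'%n)
    for k in('press','ring_left','valve','lever','cutter','nozzle'):
        for r in masks_of(k,n)[:4]:
            m=r['mask']&(d>0); v,u=np.nonzero(m)
            if len(u)==0: continue
            w=world(n,u,v,d[v,u]); print(n,k,round(r['confidence'],2),np.round(r['rect']),len(u),np.median(w,0).round(4),w.min(0).round(3),w.max(0).round(3))
print(read_state())
E
```

```text
pics
workcell.py
top press 0.75 [  0. 183. 362. 349.] 47911 [0.5839 0.1741 0.0709] [ 0.394 -0.176 -0.005] [0.794 0.603 0.298]
top press 0.47 [226. 243. 265. 280.] 718 [0.5829 0.0846 0.0476] [0.542 0.041 0.035] [0.615 0.123 0.072]
top ring_left 0.89 [146. 239. 187. 279.] 792 [0.5936 0.2292 0.078 ] [0.556 0.188 0.069] [0.634 0.268 0.083]
top ring_left 0.31 [  0. 184. 364. 347.] 47171 [0.5836 0.1759 0.0709] [ 0.394 -0.168 -0.004] [0.791 0.603 0.298]
top valve 0.74 [419. 237. 493. 310.] 3285 [ 0.5018 -0.315   0.0811] [ 0.441 -0.396 -0.004] [ 0.59  -0.268  0.215]
top lever 0.85 [454. 266. 495. 287.] 382 [ 0.4908 -0.3265  0.2051] [ 0.472 -0.345  0.081] [ 0.516 -0.317  0.215]
top cutter 0.79 [257. 190. 285. 220.] 283 [0.6912 0.0195 0.0885] [ 0.658 -0.007  0.001] [0.739 0.045 0.103]
top cutter 0.67 [206. 313. 222. 329.] 155 [0.4607 0.1405 0.0896] [0.45  0.132 0.068] [0.475 0.158 0.116]
top nozzle 0.61 [209. 313. 224. 329.] 147 [0.4606 0.1397 0.0901] [0.45  0.132 0.069] [0.475 0.151 0.116]
side press 0.76 [  0. 209. 412. 480.] 51649 [0.5912 0.2326 0.0726] [ 0.395 -0.226 -0.757] [1.51  0.528 0
[... 464 characters left out ...]
oint_positions': array([ 1.15197588e+00,  3.41965536e-01,  1.52409499e+00, -2.27536997e-05,
        1.27538848e+00, -1.45992950e-01]), 'dq': array([-1.33009418e-05,  1.10783783e-04,  1.26813268e-04, -4.89542706e-04,
       -1.13953709e-03, -1.05039700e-03]), 'tau': array([ 4.09768572e-04, -4.33453238e+01, -2.46240360e+01, -2.36949963e-04,
        1.64945350e-04, -1.39414300e-05]), 'eef_pos': array([0.14145439, 0.50560691, 0.24234116]), 'eef_rot': array([1.35987783e-01, 9.90710512e-01, 6.59470463e-05, 3.04685351e-05]), 'contact_force': array([ 0.51345478,  0.03905058, -0.02177257]), 'torque': array([-0.00170005, -0.04791256, -0.01518597]), 'grip_force': 0.0, 'grip_width': 0.08499101370957626}
```

```bash
python3 - <<'E'
import cv2
a=cv2.imread('pics/top0.png')[170:370,0:520]; cv2.imwrite('pics/topc.png',cv2.resize(a,(800,308),interpolation=3))
b=cv2.imread('pics/side0.png')[120:460,100:500]; cv2.imwrite('pics/sidec.png',cv2.resize(b,(700,595),interpolation=3))
E
```

```text
(no output)
```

View pics/topc.png

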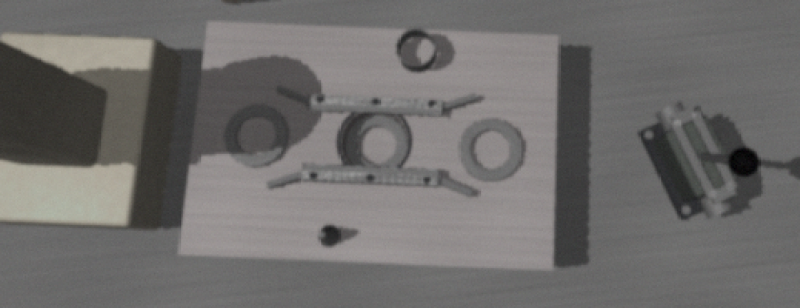

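View pics/sidec.png

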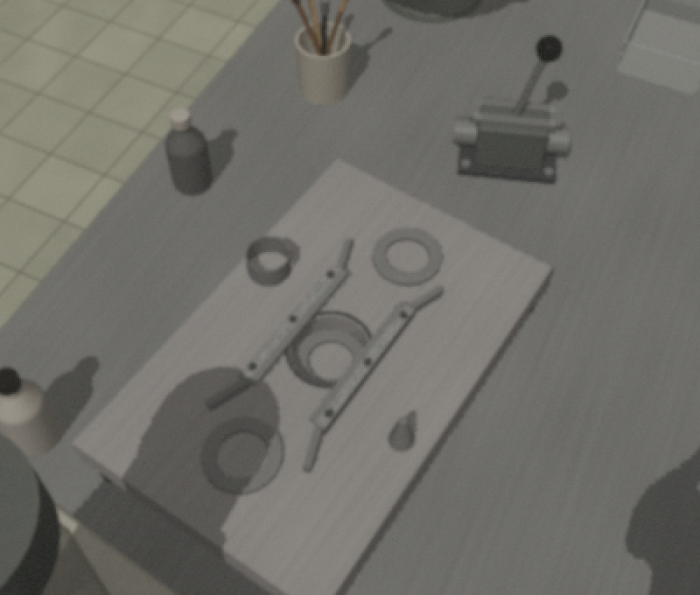

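Top view (crop): the bed has the rails and tube in the middle at about (375,143), the left ring at (257,135), the right ring at (492,150), the cutter at (416,50), the nozzle at (330,235), and the valve knob at (743,162). The valve is yawed left. The side view agrees. Next I'll measure them.

```bash
python3 - <<'E'
from h import *
from scipy.optimize import least_squares
def circ(P):
    f=lambda q:np.hypot(P[:,0]-q[0],P[:,1]-q[1])-q[2]
    r=least_squares(f,[*np.median(P[:,:2],0),.03],loss='soft_l1',f_scale=.002); return r.x.round(4),np.std(r.fun).round(4)
for n in('top','side'):
    p,_=get_image(n); ds=np.stack([get_image(n)[1] for _ in range(5)]); d=np.median(ds,0)
    v,u=np.mgrid[:480,:640]; W=world(n,u,v,d); W[d==0]=9
    ok=(abs(W[...,2]-.07)<.006)&(W[...,0]>.35)&(W[...,0]<.85)&(W[...,1]>-.22)&(W[...,1]<.36)
    ok=cv2.morphologyEx(ok.astype(np.uint8),cv2.MORPH_OPEN,np.ones((5,5)))
    nl,lab,st,_=cv2.connectedComponentsWithStats(ok); ok=lab==1+np.argmax(st[1:,4])
    P=W[ok]; print(n,'bed',cv2.minAreaRect(P[:,:2].astype(np.float32)),'z',np.median(P[:,2]))
    c=np.array([.58,.09]); 
    def box(lo,hi,r): return W[(W[...,2]>lo)&(W[...,2]<hi)&(np.hypot(W[...,0]-c[0],W[...,1]-c[1])<r)]
    T=box(.03,.06,.055); print('tube floor pts',len(T),T.min(0).round(4),T.max(0).round(4),np.median(T,0))
    R=box(.080,.095,.10); 
    for s in(1,-1):
        Q=R[(R[:,0]-c[0])*s>0]; l=np.polyfit(Q[:,1],Q[:,0],1); print('rail',len(Q),Q.mean(0).round(4),'slope',l.round(4))
    for k in('ring_left','ring_right','seated'):
        for r in masks_of('ring_left',n) if k=='ring_left' else []:
            m=r['mask'].astype(np.uint8); 
            if m.sum()>5000: continue
            co,_=cv2.findContours(m,cv2.RETR_EXTERNAL,cv2.CHAIN_APPROX_NONE); q=max(co,key=len)[:,0].astype(float)
            cm=camera_model(n);K,Rm,t=[np.array(cm[x]) for x in'KRt']
            ray=np.c_[q,np.ones(len(q))]@np.linalg.inv(K).T@Rm; o=-Rm.T@t
            P=o+ray*((.078-o[2])/ray[:,2])[:,None]; print('ring',round(r['confidence'],2),r['rect'],circ(P))
    # rings by depth
    for c0 in((.594,.229),(.57,-.05)):
        Q=W[(W[...,2]>.0745)&(W[...,2]<.084)&(np.hypot(W[...,0]-c0[0],W[...,1]-c0[1])<.055)]
        print('ring depth',len(Q),cv2.minEnclosingCircle(Q[:,:2].astype(np.float32)),Q.mean(0).round(4))
    V=W[(W[...,2]>.06)&(W[...,2]<.1)&(W[...,0]>.4)&(W[...,0]<.62)&(W[...,1]<-.2)&(W[...,1]>-.42)]
    print('valve',len(V),cv2.minAreaRect(V[:,:2].astype(np.float32)),V.mean(0))
    V=W[(W[...,2]>.004)&(W[...,2]<.1)&(W[...,0]>.4)&(W[...,0]<.62)&(W[...,1]<-.2)&(W[...,1]>-.42)]
    print('valve all',len(V),cv2.minAreaRect(V[:,:2].astype(np.float32)))
    N=W[(W[...,2]>.175)&(W[...,2]<.23)&(W[...,0]>.4)&(W[...,0]<.62)&(W[...,1]<-.2)&(W[...,1]>-.42)]
    f=least_squares(lambda q:np.linalg.norm(N-q,axis=1)-.016,np.median(N,0),loss='soft_l1',f_scale=.003); print('knob',len(N),f.x.round(4))
    print('cam',(-Rm.T@t).round(3))
E
```

```text
top bed ((0.5745585560798645, 0.08179311454296112), (0.4604862928390503, 0.3003605306148529), 81.782470703125) z 0.0701000304227535
tube floor pts 1250 [0.5427 0.0426 0.0373] [0.6161 0.1235 0.0598] [0.57929371 0.08386272 0.04691463]
rail 932 [0.618  0.0791 0.0855] slope [0.1477 0.6063]
rail 937 [0.5311 0.0928 0.0856] slope [0.1351 0.5186]
ring 0.76 [146.0, 237.7, 184.8, 278.9] (array([0.5952, 0.2271, 0.0385]), np.float64(0.0009))
ring depth 816 ((0.5958733558654785, 0.22777511179447174), 0.03980625793337822) [0.5956 0.2277 0.0782]
ring depth 757 ((0.5698379874229431, -0.05000193044543266), 0.05493776127696037) [ 0.5626 -0.0552  0.0783]
valve 1886 ((0.5131277441978455, -0.3239508271217346), (0.14977099001407623, 0.05974387004971504), 17.840532302856445) [ 0.51197812 -0.3204413   0.0824362 ]
valve all 2980 ((0.5127611756324768, -0.322206974029541), (0.15004147589206696, 0.0776347890496254), 19.38256072998047)
knob 302 [ 0.4878 -0.3335  0.1965]
cam [ 0.405 -0.047  0.989]
side bed ((0.575726330280304, 0.07908143103122711), (0.46113720536231995, 0.30134907364845276), 81.7806167602539) z 0
[... 262 characters left out ...]
0.9] (array([0.5966, 0.2269, 0.0395]), np.float64(0.0007))
ring 0.39 [393.2, 139.2, 419.1, 185.3] (array([ 2.7373, -0.3602,  2.2219]), np.float64(0.0075))
ring depth 1021 ((0.597210168838501, 0.22645629942417145), 0.040129031985998154) [0.5962 0.2279 0.079 ]
ring depth 625 ((0.57015460729599, -0.05011216178536415), 0.05499611422419548) [ 0.5608 -0.0568  0.0793]
valve 1333 ((0.5152570009231567, -0.3257317543029785), (0.14876388013362885, 0.06257535517215729), 17.225788116455078) [ 0.51233025 -0.31734202  0.08098244]
valve all 2661 ((0.5117527842521667, -0.3048068881034851), (0.1990305781364441, 0.21281000971794128), 87.41283416748047)
knob 199 [ 0.4894 -0.3357  0.1978]
cam [0.317 0.542 0.946]
```

```bash
cat >> h.py <<'E'
C=np.array([.5751,.0808]); YAW=np.radians(-8.22)
EX=np.array([np.cos(YAW),np.sin(YAW)]); EY=np.array([-EX[1],EX[0]])
def P(x,y,z): return [*(C+x*EX+y*EY),z]
def down(a):  # tool y at angle a
    f=(a+np.pi/2)/2; return [np.cos(f),np.sin(f),0,0]
def cloud(n,k=3):
    d=np.median([get_image(n)[1] for _ in range(k)],0); v,u=np.mgrid[:480,:640]; W=world(n,u,v,d); W[d==0]=9; return W
def ring(W,c0,r=.052,lo=.0745,hi=.084):
    Q=W[(W[...,2]>lo)&(W[...,2]<hi)&(np.hypot(W[...,0]-c0[0],W[...,1]-c0[1])<r)]
    q=(Q[:,:2]-C); return len(Q),(q@EX).mean().round(4),(q@EY).mean().round(4),np.array(cv2.minEnclosingCircle((q@np.c_[EX,EY]).astype(np.float32))[0]).round(4),Q[:,2].mean().round(4)
E
python3 - <<'E'
from h import *
for n in('top','side'):
    W=cloud(n); print(n,ring(W,(.5955,.2275)),ring(W,(.558,-.059)))
for a in (YAW,YAW+np.pi):
    for y in(.25,.205,.08,-.08,-.22):
        q=solve_ik(P(0,y,.0845),down(a)); print(round(a,2),y,None if q is None else np.round(q,2))
E
```

```text
top (819, np.float64(-0.0007), np.float64(0.1484), array([-0.0007,  0.1487]), np.float64(0.0781)) (802, np.float64(-0.0064), np.float64(-0.1464), array([-0.0059, -0.1464]), np.float64(0.0777))
side (1026, np.float64(-0.0001), np.float64(0.1486), array([-0.0012,  0.1496]), np.float64(0.0789)) (675, np.float64(-0.0057), np.float64(-0.1461), array([-0.0042, -0.1483]), np.float64(0.079))
-0.14 0.25 [ 0.38  0.79  1.19 -0.    1.16  0.53]
-0.14 0.205 [ 0.32  0.74  1.28 -0.    1.12  0.47]
-0.14 0.08 [ 0.14  0.65  1.48 -0.    1.02  0.28]
-0.14 -0.08 [-0.13  0.58  1.61 -0.    0.95  0.01]
-0.14 -0.22 [-0.38  0.58  1.62 -0.    0.94 -0.24]
3.0 0.25 [ 0.38  0.79  1.19 -0.    1.16 -2.62]
3.0 0.205 [ 0.32  0.74  1.28 -0.    1.12 -2.67]
3.0 0.08 [ 0.14  0.65  1.48 -0.    1.02 -2.86]
3.0 -0.08 None
3.0 -0.22 [-0.38  0.58  1.62 -0.    0.94  2.9 ]
```

```bash
python3 - <<'E'
from h import *
q=down(YAW)
command_gripper(0.0,30)
reach([.40,.12,.26],q)
move_straight(P(0,.212,.16),q,speed=.25)
print(move_straight(P(0,.212,.0845),speed=.12,max_force=8), read_state()['eef_pos'])
print(move_straight(P(0,.10,.0845),speed=.08,max_force=15))
s=read_state(); print(s['eef_pos'],s['contact_force'],s['time_s'],s['grip_width'])
for n in('top','side'): print(ring(cloud(n,1),P(0,.05,0)[:2],.03 ),[ (r['rect'],round(r['confidence'],2)) for r in search_frame('ring_left',n)])
save('side','pics/s1.png'); 
b=cv2.imread('pics/s1.png')[220:440,180:420]; cv2.imwrite('pics/s1c.png',cv2.resize(b,(640,587),interpolation=3))
E
```

```text
False [0.60595344 0.29073    0.08549275]
False
[0.58935589 0.18011794 0.08441572] [-0.01694379  0.9587323  -0.12941403] 7.7917 8.593746100377846e-05
(244, np.float64(0.0043), np.float64(0.0505), array([0.  , 0.05]), np.float64(0.078)) [([196.0, 241.4, 237.2, 276.1], 0.62), ([227.6, 244.5, 266.0, 280.0], 0.19)]
(73, np.float64(-0.0099), np.float64(0.0303), array([-0.0075,  0.0389]), np.float64(0.0788)) [([273.5, 320.6, 292.7, 344.6], 0.57)]
```

View pics/s1c.png

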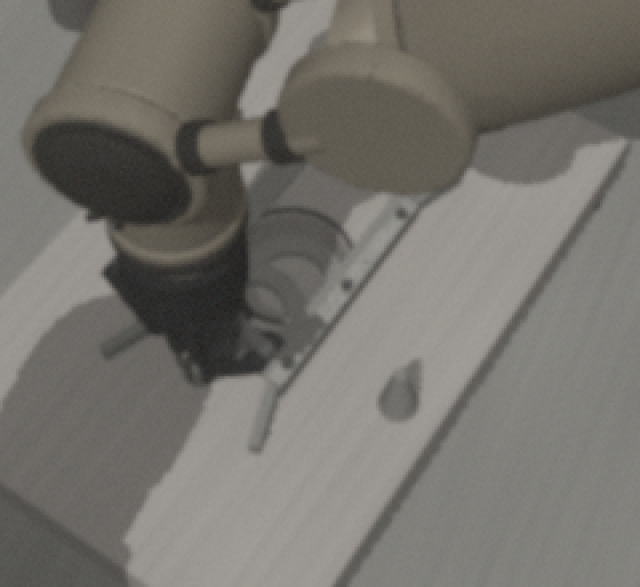

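The left ring has entered the rails ahead of the fingers, with its leading edge over the tube at crop (265,300). I'll finish the push, retreat and check.

```bash
python3 - <<'E'
from h import *
print(move_straight(P(0,.062,.0845),speed=.06,max_force=15))
print(move_straight(P(0,.045,.0845),speed=.025,max_force=15))
s=read_state(); print(s['eef_pos'],s['contact_force'],s['time_s'])
move_straight(P(0,.05,.0845),speed=.1)
move_straight(P(0,.05,.16),speed=.25)
move_straight(P(0,-.21,.17),speed=.3)
for n in('top','side'):
    W=cloud(n,3)
    for lo,hi in((.035,.0435),(.0435,.0515),(.0515,.06),(.06,.0665),(.0745,.082)):print(n,lo,ring(W,C,.036,lo,hi))
save('side','pics/s2.png'); 
b=cv2.imread('pics/s2.png')[220:420,180:400]; cv2.imwrite('pics/s2c.png',cv2.resize(b,(640,582),interpolation=3))
E
```

```text
False
False
[0.58154804 0.12533205 0.08452495] [ 0.01643858 -0.57940376 -0.31302228] 9.6583
top 0.035 (455, np.float64(-0.0), np.float64(0.0022), array([0.0001, 0.002 ]), np.float64(0.0402))
top 0.0435 (30, np.float64(0.0097), np.float64(0.0141), array([0.0011, 0.0042]), np.float64(0.0469))
top 0.0515 (513, np.float64(0.0034), np.float64(-0.0005), array([-0.0001, -0.0001]), np.float64(0.056))
top 0.06 (0, np.float64(nan), np.float64(nan), array([0., 0.]), np.float64(nan))
top 0.0745 (1, np.float64(0.0333), np.float64(0.0111), array([0.0333, 0.0111]), np.float64(0.081))
side 0.035 (374, np.float64(0.0035), np.float64(-0.0049), array([ 0.0044, -0.0056]), np.float64(0.0413))
side 0.0435 (68, np.float64(0.0097), np.float64(-0.0158), array([ 0.0023, -0.0042]), np.float64(0.0471))
side 0.0515 (420, np.float64(0.0089), np.float64(-0.0014), array([ 0.0006, -0.    ]), np.float64(0.057))
side 0.06 (1, np.float64(0.0353), np.float64(-0.0052), array([ 0.0353, -0.0052]), np.float64(0.0612))
side 0.0745 (0, np.float64(nan), np.float64(nan), array([0., 0.]), np.float64(nan))h.py:22: RuntimeWarning: Mean of empty slice.
  q=(Q[:,:2]-C); return len(Q),(q@EX).mean().round(4),(q@EY).mean().round(4),np.array(cv2.minEnclosingCircle((q@np.c_[EX,EY]).astype(np.float32))[0]).round(4),Q[:,2].mean().round(4)
  ret = ret.dtype.type(ret / rcount)
```

View pics/s2c.png

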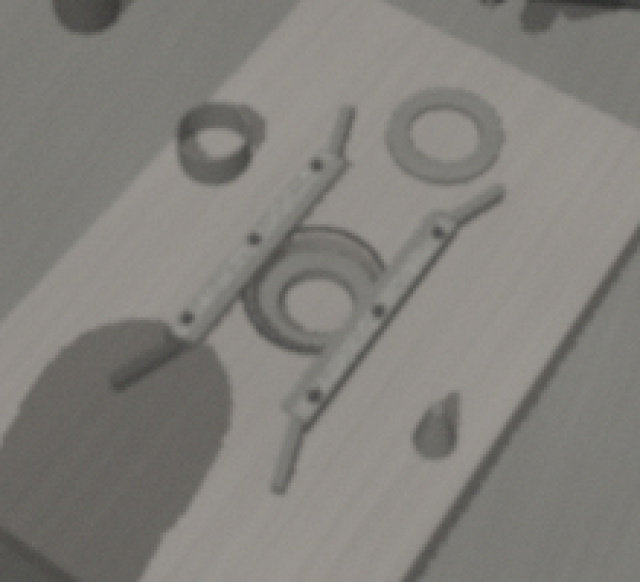

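The left ring lies flat in the tube at (315,290), with its top at z≈0.056 as expected. The right ring waits at (445,137). I'll push it the same way.

```bash
python3 - <<'E' 2>/dev/null
from h import *
move_straight(P(-.006,-.212,.12),speed=.2)
print(move_straight(P(-.006,-.212,.0845),speed=.12,max_force=8))
print(move_straight(P(-.006,-.165,.0845),speed=.08,max_force=15))
print(move_straight(P(-.001,-.10,.0845),speed=.08,max_force=15))
print(move_straight(P(0,-.062,.0845),speed=.06,max_force=15))
print(move_straight(P(0,-.045,.0845),speed=.025,max_force=15))
s=read_state(); print(s['eef_pos'],s['contact_force'],s['time_s'])
move_straight(P(0,-.05,.0845),speed=.1)
move_straight(P(0,-.05,.16),speed=.25)
move_straight([.40,-.25,.28],speed=.35)
for n in('top','side'):
    W=cloud(n,3)
    for lo,hi in((.0515,.06),(.06,.0665),(.0745,.082)):print(n,lo,ring(W,C,.036,lo,hi))
    N=W[(W[...,2]>.178)&(W[...,2]<.23)&(W[...,0]>.44)&(W[...,0]<.56)&(W[...,1]<-.28)&(W[...,1]>-.38)]
    print('knob',len(N),N.mean(0),N.max(0),N.min(0))
save('side','pics/s3.png'); print(read_state()['time_s'])
b=cv2.imread('pics/s3.png')[120:420,180:480]; cv2.imwrite('pics/s3c.png',cv2.resize(b,(600,600),interpolation=3))
for a in(np.radians(18)+np.pi/2,np.radians(18)-np.pi/2):
  for p in ([.45,-.345,.2],[.55,-.31,.2]): print(solve_ik(p,down(a)))
E
```

```text
False
False
False
False
False
[0.56863825 0.03628856 0.08446994] [-0.42401948  0.73037279 -0.01007161] 15.8833
top 0.0515 (35, np.float64(0.0175), np.float64(0.0036), array([0.0011, 0.0008]), np.float64(0.0551))
top 0.06 (534, np.float64(0.0018), np.float64(0.0003), array([-0.0002, -0.0001]), np.float64(0.064))
top 0.0745 (2, np.float64(0.0333), np.float64(0.0091), array([0.0333, 0.0091]), np.float64(0.0815))
knob 121 [ 0.49225576 -0.32450455  0.20468029] [ 0.5024608  -0.31762769  0.21294504] [ 0.47880942 -0.33884904  0.19253733]
side 0.0515 (82, np.float64(0.0133), np.float64(-0.0168), array([ 0.0057, -0.0076]), np.float64(0.0559))
side 0.06 (415, np.float64(0.0046), np.float64(0.0007), array([0.    , 0.0001]), np.float64(0.0648))
side 0.0745 (0, np.float64(nan), np.float64(nan), array([0., 0.]), np.float64(nan))
knob 194 [ 0.48789534 -0.32768942  0.20448875] [ 0.50420919 -0.31669286  0.21544525] [ 0.47390387 -0.34409973  0.17842715]
18.0833
[-7.89230484e-01  4.53959559e-01  1.47120430e+00 -4.44089210e-16
  1.21642879e+00 -2.67418608e+00]
[-6.34560538e-01  5.70575634e-01  1.27120085e+00 -4.44089210e-16
  1.29981617e+00 -2.51951613e+00]
[-7.89230484e-01  4.53959559e-01  1.47120430e+00 -4.44089210e-16
  1.21642879e+00  4.67406578e-01]
[-6.34560538e-01  5.70575634e-01  1.27120085e+00 -4.44089210e-16
  1.29981617e+00  6.22076523e-01]
```

View pics/s3c.png

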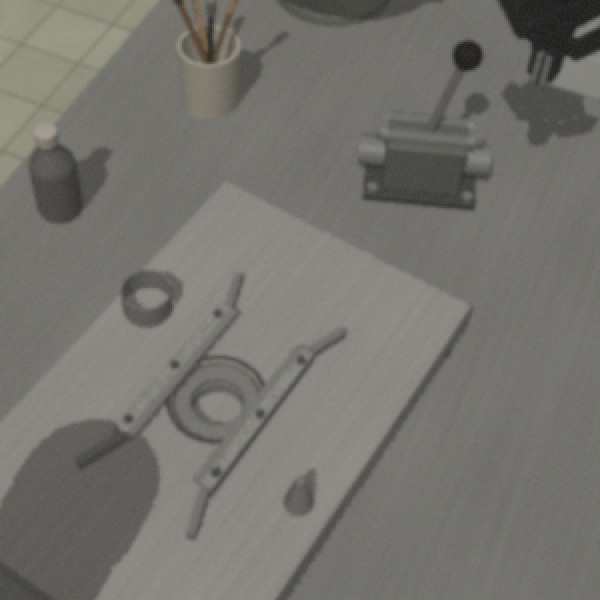

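Both rings lie flat in the tube at crop (218,402), top at z≈0.064. The cutter and nozzle are untouched, and the knob is at crop (467,55). Next I'll triangulate the knob and the valve foot.

```bash
python3 - <<'E'
from h import *
def ray(n,p):
    c=camera_model(n);K,R,t=[np.array(c[x]) for x in'KRt']; r=R.T@np.linalg.inv(K)@[*p,1]; return -R.T@t,r/np.linalg.norm(r)
def tri(a,b):
    A=0;B=0
    for o,r in(ray('top',a),ray('side',b)):
        M=np.eye(3)-np.outer(r,r); A=A+M;B=B+M@o
    return np.linalg.solve(A,B)
def onz(n,p,z): o,r=ray(n,p); return o+r*(z-o[2])/r[2]
def kc(f):
    g=cv2.imread(f,0); g=cv2.GaussianBlur(g,(0,0),1).astype(float); return g
ks={}
for n,f,p in(('top','pics/top0.png',(483,275)),('side','pics/s3.png',(413.5,147.5))):
    g=kc(f); u0,v0=map(int,p); w=g[v0-14:v0+15,u0-14:u0+15]; m=(w<35).astype(np.uint8)
    nl,l,st,ce=cv2.connectedComponentsWithStats(m); i=1+np.argmax(st[1:,4]); ks[n]=ce[i]+[u0-14,v0-14]; print(n,ks[n],st[i],w.min())
k=tri(ks['top'],ks['side']); print('knob',k, proj('top',k),proj('side',k))
a,b=onz('side',(361,222.5),0),onz('side',(417,224),0); print('foot front edge',a,b,np.linalg.norm(a-b),np.degrees(np.arctan2(*(a-b)[1::-1])))
t=lambda x,y:(x*.65,170+y*.65)
a,b=onz('top',t(640,130),.005),onz('top',t(686,218),.005); print('top edge',a,b,np.linalg.norm(a-b),np.degrees(np.arctan2(*(a-b)[1::-1])))
E
```

```text
top [482.79775281 274.81273408] [  5   5  19  18 267] 7.0Traceback (most recent call last):
  File "<stdin>", line 15, in <module>
    return _wrapfunc(a, 'argmax', axis=axis, out=out, **kwds)
    return bound(*args, **kwds)
ValueError: attempt to get argmax of an empty sequence
```

```bash
python3 - <<'E'
from h import *
def ray(n,p):
    c=camera_model(n);K,R,t=[np.array(c[x]) for x in'KRt']; r=R.T@np.linalg.inv(K)@[*p,1]; return -R.T@t,r/np.linalg.norm(r)
def tri(a,b):
    A=0;B=0
    for o,r in(ray('top',a),ray('side',b)):
        M=np.eye(3)-np.outer(r,r); A=A+M;B=B+M@o
    return np.linalg.solve(A,B)
def onz(n,p,z): o,r=ray(n,p); return o+r*(z-o[2])/r[2]
ks={}
for n,f,p in(('top','pics/top0.png',(483,275)),('side','pics/s3.png',(413.5,147.5))):
    g=cv2.GaussianBlur(cv2.imread(f,0),(0,0),1).astype(float)
    u0,v0=map(int,p); w=g[v0-14:v0+15,u0-14:u0+15]; m=(w<(w.min()+np.median(w))/2).astype(np.uint8)
    nl,l,st,ce=cv2.connectedComponentsWithStats(m); i=1+np.argmax(st[1:,4]); ks[n]=ce[i]+[u0-14,v0-14]; print(n,ks[n],st[i],w.min())
k=tri(ks['top'],ks['side']); print('knob',k, proj('top',k),proj('side',k))
a,b=onz('side',(361,222.5),0),onz('side',(417,224),0); print('foot front edge',a,b,np.linalg.norm(a-b),np.degrees(np.arctan2(*(a-b)[1::-1])))
t=lambda x,y:(x*.65,170+y*.65)
a,b=onz('top',t(640,130),.005),onz('top',t(686,218),.005); print('top edge',a,b,np.linalg.norm(a-b),np.degrees(np.arctan2(*(a-b)[1::-1])))
E
```

```text
top [482.79775281 274.81273408] [  5   5  19  18 267] 7.0
side [413.34090909 147.68181818] [  8   8  14  15 176] 36.0
knob [ 0.4874351  -0.33189318  0.20020428] [482.79713161 274.81074812] [413.34251792 147.682208  ]
foot front edge [ 0.55934919 -0.26229605  0.        ] [ 0.43999366 -0.31487654  0.        ] 0.13042411822771083 23.775250291309117
top edge [ 0.56445191 -0.27071434  0.005     ] [ 0.44065123 -0.31435155  0.005     ] 0.1312661935547691 19.41651082848636
```

```bash
python3 - <<'E'
from h import *
a=np.radians(20); D=np.array([np.cos(a),np.sin(a)]); L=np.array([-D[1],D[0]]); H=np.array([.514,-.326])+.002*L
q=down(a-np.pi/2); V=lambda s,z:[*(H+s*D),z]
reach(V(-.09,.24),q)
move_straight(V(-.09,.190),speed=.15)
print(move_straight(V(-.045,.190),speed=.08,max_force=30),read_state()['contact_force'])
f=None
for s in np.arange(-.04,.0101,.005):
    st=move_straight(V(s,.190),speed=.08,max_force=32); f=read_state()['contact_force']; print(round(s,3),st,(f[:2]@D).round(1))
    if st: break
print(read_state()['eef_pos'])
move_straight(V(-.09,.190),speed=.2); move_straight(V(-.10,.28),speed=.25)
for n in('top','side'):
    W=cloud(n,3); N=W[(W[...,2]>.178)&(W[...,2]<.225)&(W[...,0]>.46)&(W[...,0]<.62)&(W[...,1]<-.24)&(W[...,1]>-.38)]
    print(n,len(N),((N[:,:2]-H)@np.c_[D,L]).mean(0),N.mean(0)); save(n,'pics/%s4.png'%n)
print(read_state()['time_s'])
x=cv2.imread('pics/side4.png')[120:420,180:480]; y=cv2.imread('pics/top4.png')[180:330,350:550]
cv2.imwrite('pics/4c.png',np.hstack([cv2.resize(x,(400,400)),cv2.resize(y,(400,300),interpolation=3)[:,:] if 0 else cv2.copyMakeBorder(cv2.resize(y,(400,300)),0,100,0,0,0)]))
E
```

```text
False [0.30008125 0.23229147 0.6564663 ]
-0.04 False -3.6
-0.035 False -7.9
-0.03 False -9.8
-0.025 False -11.0
-0.02 False -7.4
-0.015 False 0.3
-0.01 False 0.5
-0.005 False -0.7
-0.0 False 0.2
0.005 False 0.8
0.01 False -0.0
[ 0.52296023 -0.3205775   0.18998823]
top 286 [0.04317877 0.00127349] [ 0.55345518 -0.30815592  0.20157745]
side 184 [0.04503557 0.00279622] [ 0.55467919 -0.30608995  0.20012784]
24.5167
```

View pics/4c.png

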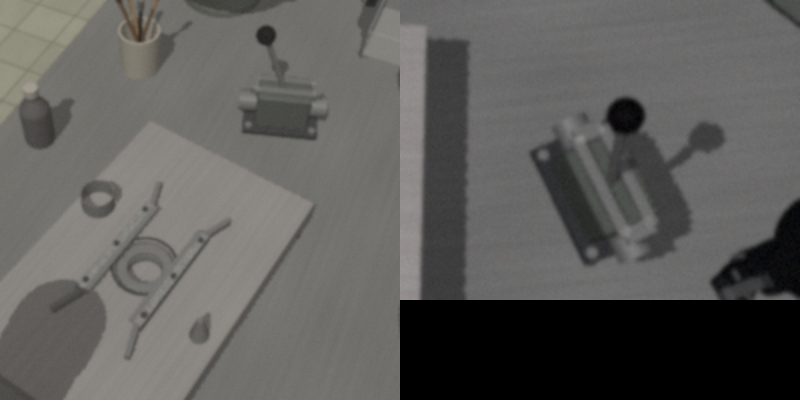

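The lever snapped forward: the force peaked at 11 N and then fell to zero. The knob now sits about 43 mm ahead of the hinge, at (266,35) in the side view and (625,115) in the top view, and it stayed there after the fingers left. The rings are still flat in the tube, and the cutter and nozzle are in place.

```bash
python3 -c "
from workcell import *
print(finish_job())"
```

```text
the job is handed in; nothing more can be done
None
```

Job handed in at about 25 s: the camera check showed both rings flat in the tube on the seated one, the lever holding in the float notch, and the cutter and nozzle where they stood.

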